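# Draw the whiteboard ruler out of the slant-top desk organiser

## Robot

A 6-joint arm with a two-finger parallel gripper is mounted at the origin on the work surface. World frame = base frame: x ahead of the robot, y to its left, z up, the work surface at z = 0. Lengths are in mm, angles in degrees, forces in N, time in s.
With the tool pointing down it reaches from about 275 to 775 mm from the base axis. Payload 14.6 kg.
Tool frame: the origin (TCP) lies at the very end of the fingers, on their centre line; the grasp point (between the pads) lies 19 mm behind it; z points along the fingers, y is the line along which they close (so a half turn about z gives the same grasp; the last joint's range is limited). The gripper opens to 85 mm and grips with 20 to 120 N. Pads are 22 mm wide; open, the fingers measure 114 mm over their backs; the gripper's body (76 mm by 85 mm) begins 54 mm behind the grasp point. The pads swing forward as they close: fully open they stand 13 mm farther back than shut.
Start: joints at [60.544, 15.075, -2.767, 72.158, 0, 81.102], TCP at [184.359, 491.569, 231.278] pointing down, gripper open.
Joint ranges: [-151.79, 151.79], [-50.71, 97.33], [-67.44, 78.34], [-121.81, 120.89], [-77.56, 73.72], [-180, 180]. Speed limits (degrees/s): [108.29, 108.29, 147.25, 159.86, 180, 180].

## Interface

Orientations are given as a 3x3 rotation matrix whose columns are the frame's x, y, z axes.
In Python, from cell import robot gives the robot as it stands.
- The arm moves only by the tool play_rows, never from a script. Its argument "moves" is a list of rows, each an object with "dp": the shift along the tool's x, y, z in mm, a list of three; "spin": the turn about the tool's z in rad; "gripper": the finger opening in mm, from 0 to 85.4. A call has exactly 5 rows; each row is the pose to reach, as a shift and turn from the pose commanded when the call began, along the tool's axes at that moment; what a row does not reach only later rows make up. A row lasts 1/8 s, in which the tool goes at most 62.5 mm and 10.7 degrees, less where a joint would pass 70% of its speed; a pose out of reach is approached as far as the arm can. A call with a gripper value outside its range is refused whole. The fingers move at their own pace and stop on an object; "force" is the grip in N (left out, the last holds). Time passes only in rows, so rows that repeat a pose let the fingers close, or fill a call up. It gives the time, the measured TCP pose, the force, the opening and the grip force at its end, in the units of the state.
- robot.get_state(): the state, without advancing time (a new reading comes with each control period).
- robot.read_camera(name): name is "scene" or "top" or "wrist"; returns the picture (480x640x3 uint8, red, green, blue); there is no depth.
- robot.camera_params(name): a dict with "fx", "fy", "cx", "cy" (pixels), "k1" (the pictures are not rectified: a ray, as slopes to the right and down, at radius r is drawn at 1 + k1 r^2 times it, then the intrinsics apply), "extrinsics" (4x4, takes a point from camera to world coordinates). Camera axes: x right, y up, looking along -z (the intrinsics and any distortion apply to the point x, -y, -z); pixel columns grow to the right and rows downward; lengths in mm; the calibration is good to about 2 mm. A picture is of the moment at which its call begins: read the wrist's pose just before it. camera_params takes no time and is no camera call; for the wrist camera it gives the pose at the moment of the call.
- robot.finish_job(): hands the job in; it is judged then, once.
The state is a dict: "time": time; "joints": joint angles; "qvel": joint speeds; "effort": joint torques, N m; "eef_pos": TCP position; "tool_rot": TCP orientation; "contact_force": force on the tool from outside, world axes, zero at the start; "ft_torque": the same for the moment, N m; "opening": finger opening in mm; "gripper_force": force on a finger pad.
Only numpy, scipy, OpenCV 4.12 (cv2) and the standard library are available. Lean on these libraries where they do the work, as an engineer would, in place of code of your own. Each camera call takes 0.05 s, during which the arm holds its last target. There are 200 camera calls.

## Task

Pull the see-through flap of the slant-top organiser up and over towards the robot by its orange bar, so that it ends folded fully down in front. Then take the yellow whiteboard ruler inside by its black grip; it is longer than the opening, so tilt it and draw it out one end first, and finish while still holding it in the gripper, level, still and well clear above the organiser. Leave the other things on the desk where they are.

Things in the scene. Friction and masses are not known exactly. Their poses are not given: they have to be found in the camera images.
- organiser: grey slant-top desk organiser, fixed. Origin: centre of its underside; x from its front (robot side) to its back, y to its left, z up. Inside x -85 to 85, y -150 to 150 mm; walls 6 mm outside that, floor 6 mm thick. Front wall 70 mm tall, back wall 145 mm, the slanted top straight between. Roofed by a 5 mm hood sheet at y 60 to 150 and a lip at y -150 to -140 mm; open between
- flap (a joint): flap angle, rad: 0 shut on the slanted top (rising to the back at 0.415 rad), 1.16 upright, 2.5 its stop: folded down in front, nearly level, reaching 245 mm from its hinge. Clear sheet 186 x 216 mm with dark edges, 0.3 kg, covering the opening. Past upright it sinks to its stop by its own weight, slowed by a damper, in about 2 s; before upright it falls shut
- flap_hinge (a point): middle of the flap's hinge line, at the top of the organiser's front wall (organiser frame x -85, y -40, z 70 mm). The line runs along the organiser's y. Axes turn with the flap; at 0 they are the organiser's
- flap_bar (a point): middle of the flap's orange grab bar: round, 12 mm thick, 110 mm long along the organiser's y, 245 mm from the hinge line, 53 mm of open air between it and the flap's free edge. When shut it is behind the organiser's back wall, 174 mm above the desk. Can be pinched from above; turns in the fingers
- opening (a point): centre of the opening in the organiser's slanted top, mid-depth, 107 mm above the desk. The opening is the only way out: 200 mm wide along the organiser's y (y -140 to 60 mm) and as deep as the organiser (170 mm)
- ruler: yellow whiteboard ruler lying in the organiser, along its own y: 280 long, 36 wide (x), 6 mm thick, about 90 g. Its black grip stands on it: a bar 16 wide (x), 80 long (y, centred), from 6 to 42 mm above its underside. Origin: centre of its underside; z up out of the grip side
- ruler_end_left (a point): middle of the ruler's +y end, under the hood at the start
- ruler_end_right (a point): middle of the ruler's -y end, at the organiser's right wall at the start
- mug: blue ceramic mug, 82 mm across, 95 mm tall, handle on its +y side; origin under its centre; loose bystander
- pen_pot: dark steel open pen pot, empty, 80 mm across, 100 mm tall; origin under its centre; loose bystander
- glue_jar: jar with a red cap, 64 mm across, 75 mm tall; origin under its centre; loose bystander
- stapler: red and black stapler, 150 mm long along its x, 36 mm wide, about 55 mm tall; origin under its centre; loose bystander
- eraser: whiteboard eraser, blue back on grey felt, 52 x 112 (along its y) x 38 mm; origin under its centre; loose bystander
- tape_roll: cardboard-brown roll of parcel tape standing flat like a disc, 90 mm across, 48 mm tall; origin under its centre; loose bystander

How it is judged:
By the outcome, as a careful person would: the job done as asked, in the order asked, and still so for the second after the job is handed in, while the arm keeps its last pose, push and grip.
It also fails if it takes over 58 s, if anything falls off the work surface, if the arm or the gripper's body presses on something with over 40 N, if the wrist force passes 120 N, or if a joint passes its speed limit or range.

## Working session

There is one attempt and no reset: what is moved stays moved. The work goes in short steps, Python scripts to look and compute and a tool call to move; the robot and the scene stay as the last step left them, time stands still between calls to the robot, and variables do not carry over. Pictures are saved under pics/ and viewed, at most 11 in all, crops included, and the job is handed in when it is done.

Besides the shell and the picture viewer there is one more tool, called as name([rows], argument=value, ...), one row to a line, values as JSON. play_rows: Moves the arm, as the interface text tells. Its arguments: {"type":"object","properties":{"moves":{"type":"array"},"force":{"type":"number"}},"required":["moves"]}

```bash
ls; mkdir -p pics
python3 - <<'E'
from cell import robot
import cv2
for n in("scene","top"):
    p=robot.camera_params(n); print(n,p)
    cv2.imwrite(f"pics/{n}0.png",cv2.cvtColor(robot.read_camera(n),cv2.COLOR_RGB2BGR))
print(robot.camera_params("wrist"))
print(robot.get_state())
E
```

```text
pics
scene {'fx': 456.996785899522, 'fy': 456.996785899522, 'cx': 319.42413142640504, 'cy': 239.3004473133332, 'k1': -0.051126639969643776, 'extrinsics': array([[-6.47998399e-01, -6.28259036e-01,  4.30567833e-01,
         1.04296474e+03],
       [ 7.61480462e-01, -5.22772830e-01,  3.83218052e-01,
         4.50505580e+02],
       [-1.56710390e-02,  5.76193676e-01,  8.17162937e-01,
         1.12590869e+03],
       [ 0.00000000e+00,  0.00000000e+00,  0.00000000e+00,
         1.00000000e+00]])}
top {'fx': 436.7638459347176, 'fy': 436.7638459347176, 'cx': 313.1191462276775, 'cy': 230.56231876761345, 'k1': 0.005092452014426679, 'extrinsics': array([[ 7.44678433e-03,  9.90840806e-01, -1.34829676e-01,
         3.75040334e+02],
       [-9.99716119e-01,  1.04285829e-02,  2.14225476e-02,
        -1.43619065e+01],
       [ 2.26324168e-02,  1.34631872e-01,  9.90637185e-01,
         1.07964599e+03],
       [ 0.00000000e+00,  0.00000000e+00,  0.00000000e+00,
         1.00000000e+00]])}
{'fx': 343.91321203492805, 'fy': 343.91321203492805, 'cx': 320.73315608668725, 'cy': 247.04503765716635, 'k1': -0.
[... 477 characters left out ...]
    -2.34960644e-04,  8.11003750e+01]), 'qvel': array([-0.04445122, -0.01599302,  0.12588433,  0.01473253,  0.01368402,
        0.00809372]), 'effort': array([ 2.58118220e-03, -6.38574815e+01,  3.85063612e+01,  9.97025549e-03,
       -1.55541438e-04,  5.35204691e-06]), 'eef_pos': array([184.21612104, 491.34518464, 230.87630846]), 'tool_rot': array([[-9.36340310e-01,  3.51093433e-01, -4.74188843e-04],
       [ 3.51093723e-01,  9.36339937e-01, -8.48043152e-04],
       [ 1.46259570e-04, -9.60541714e-04, -9.99999528e-01]]), 'contact_force': array([0.76337757, 0.43343409, 1.00885488]), 'ft_torque': array([ 0.02518915, -0.00453202,  0.00484004]), 'gripper_force': 0.0, 'opening': 85.69705097396263}
```

View pics/top0.png

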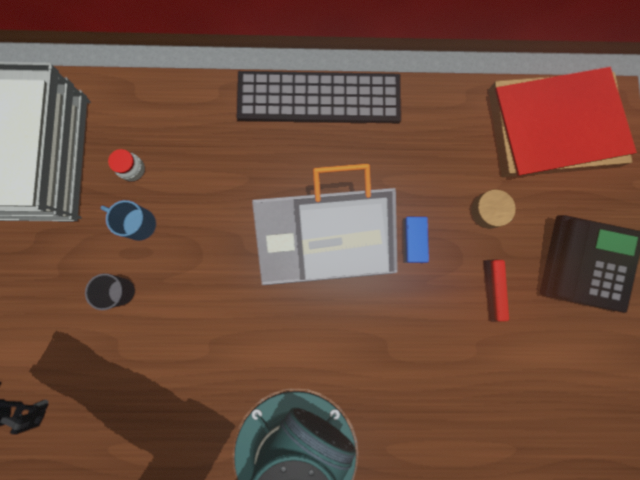

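View pics/scene0.png

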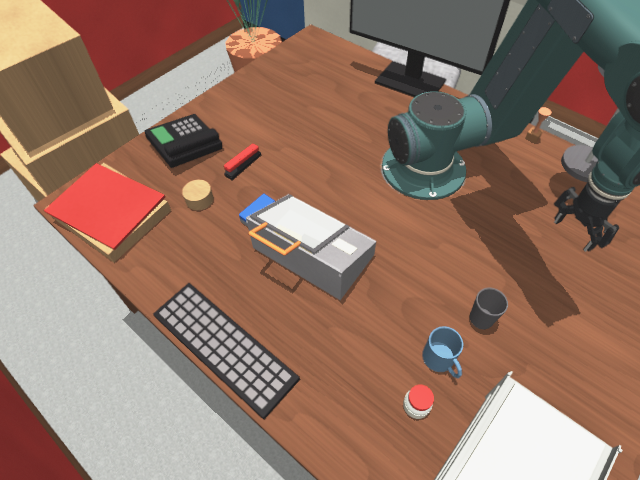

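Top view: up is +x and left is +y. The organiser spans px (254–397, 189–283), the orange bar is at about (342,167), and the ruler shows through the flap at about (342,242). The eraser is close to the organiser's right wall at (417,239).

```bash
cat > h.py <<'E'
import numpy as np, cv2
from scipy.optimize import least_squares
def unproj(p,uv):
    uv=np.atleast_2d(uv).astype(float)
    d=np.c_[(uv[:,0]-p['cx'])/p['fx'],(uv[:,1]-p['cy'])/p['fy']]
    s=d.copy()
    for _ in range(20): s=d/(1+p['k1']*(s**2).sum(1,keepdims=True))
    E=p['extrinsics']
    return E[:3,3], np.c_[s[:,0],-s[:,1],-np.ones(len(s))]@E[:3,:3].T
def onz(p,uv,z):
    o,d=unproj(p,uv); t=(z-o[2])/d[:,2]
    return o+d*t[:,None]
def proj(p,X):
    E=p['extrinsics']; c=(np.atleast_2d(X)-E[:3,3])@E[:3,:3]
    s=np.c_[c[:,0]/-c[:,2],-c[:,1]/-c[:,2]]; s=s*(1+p['k1']*(s**2).sum(1,keepdims=True))
    return s*[p['fx'],p['fy']]+[p['cx'],p['cy']]
def tri(ps,uvs):
    A=np.zeros((3,3));b=np.zeros(3)
    for p,uv in zip(ps,uvs):
        o,d=unproj(p,uv); d=d[0]/np.linalg.norm(d[0]); M=np.eye(3)-np.outer(d,d); A+=M;b+=M@o
    return np.linalg.solve(A,b)
def save(n,im): cv2.imwrite(f"pics/{n}.png",cv2.cvtColor(im,cv2.COLOR_RGB2BGR))
def mask(im,lo,hi):
    return cv2.inRange(cv2.cvtColor(im,cv2.COLOR_RGB2HSV),lo,hi)
E
python3 - <<'E'
from cell import robot
from h import *
t=cv2.cvtColor(cv2.imread('pics/top0.png'),cv2.COLOR_BGR2RGB);p=robot.camera_params('top')
m=mask(t,(8,150,80),(20,255,255)); m[:150]=0;m[215:]=0;m[:,:300]=0;m[:,385:]=0
ys,xs=np.nonzero(m); print(len(xs),xs.min(),xs.max(),ys.min(),ys.max())
for c in range(xs.min(),xs.max()+1,6):
    r=np.nonzero(m[:,c])[0]; print(c,r.min(),r.max(),end='; ')
a=t[155:295,240:440]; save('topcrop',cv2.resize(a,None,fx=4,fy=4,interpolation=cv2.INTER_CUBIC))
E
```

```text
681 313 370 163 200
313 168 180; 319 167 199; 325 166 172; 331 166 172; 337 165 171; 343 165 171; 349 164 170; 355 164 170; 361 164 169; 367 163 196;
```

View pics/topcrop.png

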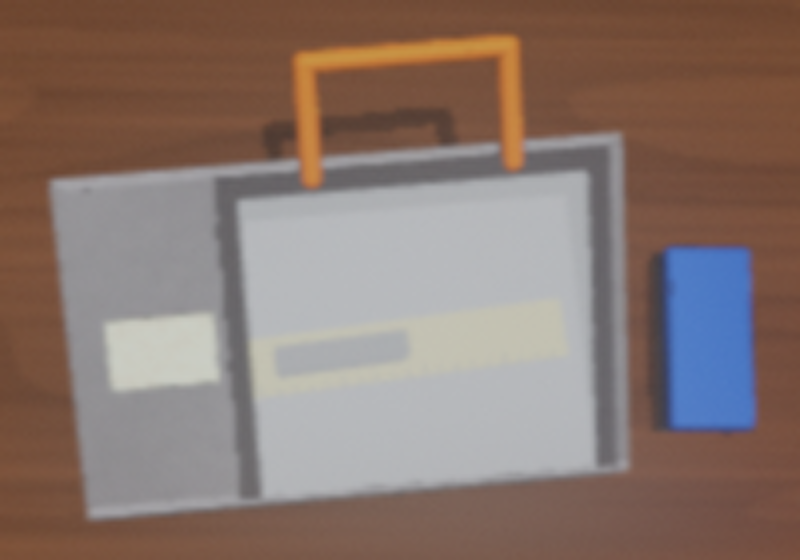

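Run:
```python
from cell import robot
from h import *
p=robot.camera_params('top')
C=np.array([[-91,156,70],[-91,-156,70],[91,156,145],[91,-156,145],[139,15,174],[139,-95,174]],float)
uv=np.array([[262.5,284.5],[397,272.2],[252.8,200],[395,188.7],[316,169.8],[368,166.2]])
def W(q,X):
    c,s=np.cos(q[2]),np.sin(q[2]); X=np.atleast_2d(X); return np.c_[q[0]+c*X[:,0]-s*X[:,1],q[1]+s*X[:,0]+c*X[:,1],X[:,2]]
f=lambda q:(proj(p,W(q,C))-uv).ravel()
r=least_squares(f,[500,0,0]); q=r.x; print(q,np.degrees(q[2]),np.round(r.fun.reshape(-1,2),1))
for ang in(0,.4,.8,1.16,1.4,1.6,2.5):
    a=.415+ang; o=[-85+245*np.cos(a)-5*np.sin(a),-40,70+245*np.sin(a)+5*np.cos(a)]
    print(ang,W(q,o)[0].round(1))
R=lambda w:np.array([[np.cos(q[2]),np.sin(q[2])],[-np.sin(q[2]),np.cos(q[2])]])@(w[:2]-q[:2])
for n,u,z in(('grip',(325.5,243.5),48),('gripL',(309,245.4),48),('gripR',(342,241.5),48),('right',(381.25,237),12)):
    w=onz(p,u,z)[0]; print(n,w.round(1),R(w).round(1))
np.save('q.npy',q)
s=robot.get_state(); print(s['tool_rot'].round(4),np.degrees(np.arctan2(s['tool_rot'][1,1],s['tool_rot'][0,1])))
```

```text
[ 4.92052969e+02 -6.75417854e+01  9.44597169e-02] 5.412143111110337 [[-0.2 -0. ]
 [ 0.2  0.5]
 [ 0.3 -0. ]
 [ 0.2 -0.2]
 [ 0.2  0.1]
 [-0.7 -0.3]]
0 [632.4 -94.4 173.4]
0.4 [574.9 -99.9 251.7]
0.8 [ 491.5 -107.8  301.4]
1.16 [ 405.2 -115.9  315. ]
1.4 [ 347.4 -121.4  306.5]
1.6 [ 301.9 -125.7  289.1]
2.5 [ 172.4 -138.   120.2]
grip [484.7 -66.3  48. ] [-7.2  1.9]
gripL [479.8 -27.2  48. ] [-8.4 41.4]
gripR [ 489.9 -105.6   48. ] [ -5.7 -37.7]
right [ 506.1 -206.    12. ] [   0.9 -139.1]
[[-9.363e-01  3.511e-01 -5.000e-04]
 [ 3.511e-01  9.363e-01 -8.000e-04]
 [ 1.000e-04 -1.000e-03 -1.000e+00]] 69.44578111631145
```

```bash
cat >> h.py <<'E'
def plan(targets,s=None):
    """targets: world (x,y,z) list -> dp in the tool axes of now"""
    from cell import robot
    s=s or robot.get_state(); R=s['tool_rot']
    print('tcp',s['eef_pos'].round(1),'yaw_y',np.degrees(np.arctan2(R[1,1],R[0,1])).round(1),'t',round(s['time'],2))
    for w in targets: print(np.round(w,1),'dp',(R.T@(np.array(w)-s['eef_pos'])).round(1))
E
python3 -c "
from h import *
plan([[632.4,-94.4,215]])"
```

```text
tcp [184.2 491.3 230.9] yaw_y 69.4 t 0.1
[632.4 -94.4 215. ] dp [-625.3 -391.1   16.2]
```

play_rows([
  {"dp": [-625, -391, 16], "spin": 1.117, "gripper": 45},
  {"dp": [-625, -391, 16], "spin": 1.117, "gripper": 45},
  {"dp": [-625, -391, 16], "spin": 1.117, "gripper": 45},
  {"dp": [-625, -391, 16], "spin": 1.117, "gripper": 45},
  {"dp": [-625, -391, 16], "spin": 1.117, "gripper": 45},
])

```text
time: 0.72
eef_pos: [375.0, 241.6, 224.4]
tool_rot: [[-0.265, 0.964, 0.0], [0.964, 0.265, 0.0], [0.0, 0.0, -1.0]]
contact_force: [-0.3, 1.2, 0.2]
opening: 45.0
gripper_force: 0.0
```

```bash
python3 -c "
from h import *
plan([[632.4,-94.4,215]])"
```

```text
tcp [375.  241.6 224.4] yaw_y 15.4 t 0.72
[632.4 -94.4 215. ] dp [-392.3  159.1    9.4]
```

play_rows([
  {"dp": [-392, 159, 9], "spin": 0.175, "gripper": 45},
  {"dp": [-392, 159, 9], "spin": 0.175, "gripper": 45},
  {"dp": [-392, 159, 9], "spin": 0.175, "gripper": 45},
  {"dp": [-392, 159, 9], "spin": 0.175, "gripper": 45},
  {"dp": [-392, 159, 9], "spin": 0.175, "gripper": 45},
])

```text
time: 1.35
eef_pos: [566.6, -5.4, 217.6]
tool_rot: [[-0.099, 0.995, -0.0], [0.995, 0.099, 0.0], [0.0, -0.0, -1.0]]
contact_force: [0.8, 2.0, 0.8]
opening: 45.0
gripper_force: 0.0
```

```bash
python3 -c "
from h import *
plan([[632.4,-94.4,215]])"
```

```text
tcp [566.6  -5.4 217.6] yaw_y 5.7 t 1.35
[632.4 -94.4 215. ] dp [-95.1  56.7   2.6]
```

play_rows([
  {"dp": [-95, 57, 2], "spin": 0.005, "gripper": 45},
  {"dp": [-95, 57, 2], "spin": 0.005, "gripper": 45},
  {"dp": [-95, 57, 2], "spin": 0.005, "gripper": 45},
  {"dp": [-95, 57, 30], "spin": 0.005, "gripper": 45},
  {"dp": [-95, 57, 60], "spin": 0.005, "gripper": 45},
])

```text
time: 1.98
eef_pos: [631.5, -91.7, 157.2]
tool_rot: [[-0.095, 0.996, 0.0], [0.996, 0.095, 0.0], [0.0, 0.0, -1.0]]
contact_force: [-0.5, 0.3, 0.2]
opening: 45.1
gripper_force: 0.0
```

play_rows([
  {"dp": [0, 0, 0], "spin": 0, "gripper": 40},
  {"dp": [0, 0, 1], "spin": 0, "gripper": 0},
  {"dp": [0, 0, 1], "spin": 0, "gripper": 0},
  {"dp": [0, 0, 1], "spin": 0, "gripper": 0},
  {"dp": [0, 0, 1], "spin": 0, "gripper": 0},
], force=30)

```text
time: 2.6
eef_pos: [633.9, -92.0, 158.9]
tool_rot: [[-0.095, 0.995, 0.005], [0.995, 0.095, 0.0], [-0.0, 0.005, -1.0]]
contact_force: [7.7, 3.4, 2.5]
opening: 10.9
gripper_force: 30.5
```

Run:
```python
from h import *
from cell import robot
q=np.load('q.npy'); s=robot.get_state(); print(s['opening'],s['gripper_force'],s['contact_force'])
g0=s['eef_pos']
def bar(ang):
    a=.415+ang; x=-85+245*np.cos(a)-5*np.sin(a); return np.array([q[0]+np.cos(q[2])*x+np.sin(q[2])*40,q[1]+np.sin(q[2])*x-np.cos(q[2])*40,70+245*np.sin(a)+5*np.cos(a)])
print(g0-bar(0))
plan([g0+bar(a)-bar(0) for a in np.arange(.08,1.7,.08)],s)
```

```text
10.894448822384536 30.503203868865967 [7.66488256 3.38966861 2.52178683]
[  1.53841642   2.44005911 -14.4408554 ]
tcp [633.9 -92.  158.9] yaw_y 5.5 t 2.6
[625.  -92.8 176.3] dp [ -0.   -8.9 -17.5]
[614.7 -93.8 193. ] dp [ -0.  -19.1 -34.2]
[603.1 -94.9 208.8] dp [  0.  -30.7 -50. ]
[590.3 -96.1 223.6] dp [  0.  -43.4 -64.9]
[576.4 -97.4 237.3] dp [  0.  -57.4 -78.7]
[561.4 -98.9 249.8] dp [  0.  -72.3 -91.3]
[ 545.5 -100.4  261.2] dp [   0.   -88.3 -102.7]
[ 528.7 -102.   271.2] dp [   0.  -105.1 -112.8]
[ 511.2 -103.6  279.8] dp [   0.  -122.6 -121.5]
[ 493.  -105.3  287. ] dp [   0.  -140.8 -128.8]
[ 474.4 -107.1  292.7] dp [ 1.000e-01 -1.596e+02 -1.346e+02]
[ 455.3 -108.9  296.9] dp [ 1.000e-01 -1.787e+02 -1.389e+02]
[ 436.  -110.7  299.5] dp [ 1.000e-01 -1.981e+02 -1.416e+02]
[ 416.5 -112.6  300.6] dp [ 1.000e-01 -2.176e+02 -1.428e+02]
[ 397.  -114.4  300.1] dp [ 1.000e-01 -2.372e+02 -1.425e+02]
[ 377.6 -116.3  298.1] dp [ 1.000e-01 -2.567e+02 -1.405e+02]
[ 358.4 -118.1  294.5] dp [ 1.00e-01 -2.76e+02 -1.37e+02]
[ 339.6 -119.9  289.3] dp [ 1.00e-01 -2.95e+02 -1.32e+02]
[ 321.2 -121.6  282.7] dp [ 2.000e-01 -3.135e+02 -1.255e+02]
[ 303.4 -123.3  274.6] dp [ 2.000e-01 -3.314e+02 -1.175e+02]
[ 286.4 -124.9  265.2] dp [ 2.000e-01 -3.486e+02 -1.081e+02]
```

play_rows([
  {"dp": [0, -7, -17], "spin": 0, "gripper": 0},
  {"dp": [0, -17, -34], "spin": 0, "gripper": 0},
  {"dp": [0, -28, -50], "spin": 0, "gripper": 0},
  {"dp": [0, -41, -65], "spin": 0, "gripper": 0},
  {"dp": [0, -55, -79], "spin": 0, "gripper": 0},
])

```text
time: 3.22
eef_pos: [577.3, -97.5, 238.1]
tool_rot: [[-0.095, 0.996, 0.004], [0.996, 0.095, -0.0], [-0.001, 0.004, -1.0]]
contact_force: [6.8, 1.9, 4.5]
opening: 10.4
gripper_force: 29.5
```

play_rows([
  {"dp": [0, -15, -12.5], "spin": 0, "gripper": 0},
  {"dp": [0, -31, -24], "spin": 0, "gripper": 0},
  {"dp": [0, -48, -34], "spin": 0, "gripper": 0},
  {"dp": [0, -65, -43], "spin": 0, "gripper": 0},
  {"dp": [0, -83.5, -50], "spin": 0, "gripper": 0},
])

```text
time: 3.85
eef_pos: [493.5, -105.6, 287.4]
tool_rot: [[-0.094, 0.996, 0.002], [0.996, 0.094, -0.001], [-0.001, 0.002, -1.0]]
contact_force: [5.6, -1.7, 8.7]
opening: 10.7
gripper_force: 31.2
```

play_rows([
  {"dp": [0, -19, -6], "spin": 0, "gripper": 0},
  {"dp": [0, -38, -10], "spin": 0, "gripper": 0},
  {"dp": [0, -57, -13], "spin": 0, "gripper": 0},
  {"dp": [0, -77, -14], "spin": 0, "gripper": 0},
  {"dp": [0, -96.5, -13.5], "spin": 0, "gripper": 0},
])

```text
time: 4.47
eef_pos: [396.4, -114.6, 299.3]
tool_rot: [[-0.094, 0.996, -0.0], [0.996, 0.094, -0.0], [-0.0, -0.0, -1.0]]
contact_force: [1.6, -6.0, 3.5]
opening: 10.6
gripper_force: 31.5
```

play_rows([
  {"dp": [0, -19.5, 2], "spin": 0, "gripper": 0},
  {"dp": [0, -39, 5.5], "spin": 0, "gripper": 0},
  {"dp": [0, -58, 11], "spin": 0, "gripper": 0},
  {"dp": [0, -76, 17.5], "spin": 0, "gripper": 0},
  {"dp": [0, -76, 17.5], "spin": 0, "gripper": 0},
])

```text
time: 5.1
eef_pos: [320.4, -121.6, 281.4]
tool_rot: [[-0.093, 0.996, -0.001], [0.996, 0.093, -0.0], [-0.0, -0.001, -1.0]]
contact_force: [0.3, -3.7, 2.2]
opening: 10.5
gripper_force: 31.2
```

play_rows([
  {"dp": [0, 0, 0], "spin": 0, "gripper": 40},
  {"dp": [0, -10, 0], "spin": 0, "gripper": 60},
  {"dp": [0, -8, -40], "spin": 0, "gripper": 60},
  {"dp": [0, 30, -80], "spin": 0, "gripper": 60},
  {"dp": [0, 90, -90], "spin": 0, "gripper": 60},
])

```text
time: 5.72
eef_pos: [412.3, -113.2, 374.5]
tool_rot: [[-0.093, 0.996, 0.003], [0.996, 0.093, -0.002], [-0.002, 0.003, -1.0]]
contact_force: [1.3, -1.3, 0.0]
opening: 59.8
gripper_force: 0.0
```

play_rows([
  {"dp": [0, 60, 0], "spin": 0, "gripper": 60},
  {"dp": [0, 60, 0], "spin": 0, "gripper": 60},
  {"dp": [0, 60, 0], "spin": 0, "gripper": 60},
  {"dp": [0, 60, 0], "spin": 0, "gripper": 60},
  {"dp": [0, 60, 0], "spin": 0, "gripper": 60},
])

```text
time: 6.35
eef_pos: [470.7, -107.6, 372.4]
tool_rot: [[-0.094, 0.996, 0.001], [0.996, 0.094, -0.0], [-0.0, 0.001, -1.0]]
contact_force: [0.4, 0.2, -0.1]
opening: 60.0
gripper_force: 0.0
```

Run:
```python
from h import *
from cell import robot
save('scene1',robot.read_camera('scene')); plan([]); print(robot.get_state()['contact_force'])
```

```text
tcp [ 470.9 -107.6  372.4] yaw_y 5.4 t 6.4
[-0.536223    0.79149115 -0.36671414]
```

View pics/scene1.png

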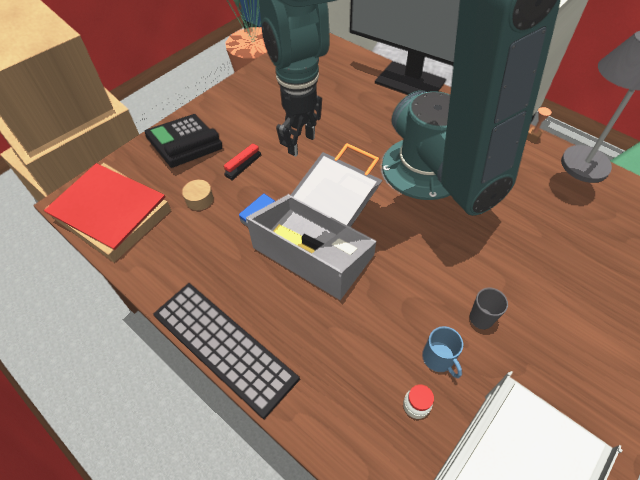

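The flap is past upright and sinking; its bar is at px (357,155). In the open box, the yellow ruler and its black grip show at about (311,241). Next I'll look with the wrist camera.

Run:
```python
from h import *
from cell import robot
import pickle
p=robot.camera_params('wrist'); im=robot.read_camera('wrist'); pickle.dump((p,im),open('w1.pkl','wb')); save('wrist1',im)
```

```text
(no output)
```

View pics/wrist1.png

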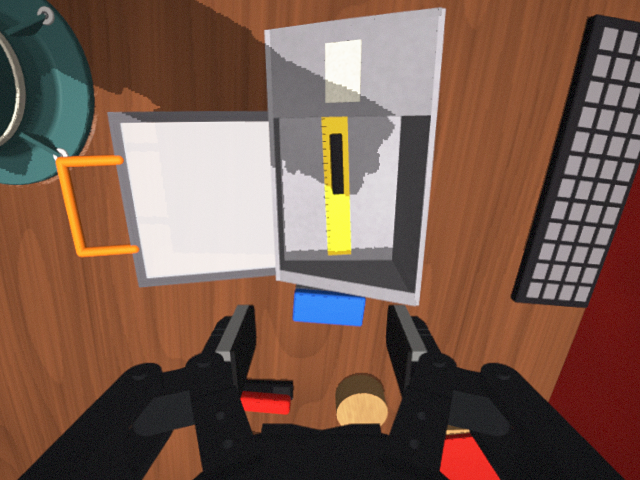

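The wrist view shows the flap folding down on the left, the grip at px (330–344, 133–194), and the ruler's right end at about (340,254).

Run:
```python
from h import *
import pickle
p,im=pickle.load(open('w1.pkl','rb')); q=np.load('q.npy')
R=lambda w:np.c_[(w[:,:2]-q[:2])@np.array([[np.cos(q[2]),-np.sin(q[2])],[np.sin(q[2]),np.cos(q[2])]]),w[:,2]]
y=mask(im,(22,150,80),(35,255,255)); y[:100]=0;y[270:]=0;y[:,:300]=0;y[:,370:]=0
ys,xs=np.nonzero(y); 
rect=cv2.minAreaRect(np.c_[xs,ys].astype(np.float32)); print('ruler',rect); b=cv2.boxPoints(rect); print(R(onz(p,b,12)).round(1))
k=(im.max(2)<45).astype(np.uint8); k[:125]=0;k[200:]=0;k[:,:324]=0;k[:,352:]=0
ys,xs=np.nonzero(k); rect=cv2.minAreaRect(np.c_[xs,ys].astype(np.float32)); b=cv2.boxPoints(rect); print('grip',rect); w=onz(p,b,48);print(R(w).round(1),w.round(1), R(w).mean(0),w.mean(0))
# check with organiser corners
c=np.array([[267,31],[445,10],[276,281],[417,304]],float)
print(R(np.r_[onz(p,c[[0,2]],70),onz(p,c[[1,3]],145)]).round(1))
plan([])
```

```text
ruler ((335.8847961425781, 185.39036560058594), (137.43203735351562, 25.342079162597656), 88.56790161132812)
[[ -24.6   62.3   12. ]
 [  10.3   63.2   12. ]
 [  20.4 -137.8   12. ]
 [ -19.  -138.8   12. ]]
grip ((336.44122314453125, 163.50172424316406), (57.29875183105469, 10.436662673950195), 88.31531524658203)
[[-13.1  38.9  48. ]
 [  0.4  39.3  48. ]
 [  4.  -35.3  48. ]
 [-10.2 -35.8  48. ]] [[ 475.3  -30.    48. ]
 [ 488.8  -28.4   48. ]
 [ 499.4 -102.3   48. ]
 [ 485.3 -104.1   48. ]] [-4.70193277  1.77781314 48.        ] [487.20431488 -66.21538085  48.        ]
[[ -87.2  154.1   70. ]
 [ -88.9 -157.8   70. ]
 [  91.4  154.5  145. ]
 [  90.9 -154.4  145. ]]
tcp [ 471.  -107.6  372.3] yaw_y 5.4 t 6.45
```

play_rows([
  {"dp": [15, 20, 40], "spin": -0.04, "gripper": 45},
  {"dp": [15, 20, 90], "spin": -0.04, "gripper": 45},
  {"dp": [15, 20, 140], "spin": -0.04, "gripper": 45},
  {"dp": [15, 20, 190], "spin": -0.04, "gripper": 45},
  {"dp": [15, 20, 190], "spin": -0.04, "gripper": 45},
])

```text
time: 7.08
eef_pos: [488.0, -90.1, 179.9]
tool_rot: [[-0.134, 0.991, -0.005], [0.991, 0.134, 0.002], [0.002, -0.005, -1.0]]
contact_force: [-0.6, 0.6, 0.3]
opening: 44.9
gripper_force: 0.0
```

Run:
```python
from h import *
from cell import robot
plan([[489.4,-90.9,17]])
p=robot.camera_params('wrist'); im=robot.read_camera('wrist'); save('wrist2',im)
```

```text
tcp [488.  -90.1 179.9] yaw_y 7.7 t 7.08
[489.4 -90.9  17. ] dp [ -1.4   2.  162.9]
```

View pics/wrist2.png

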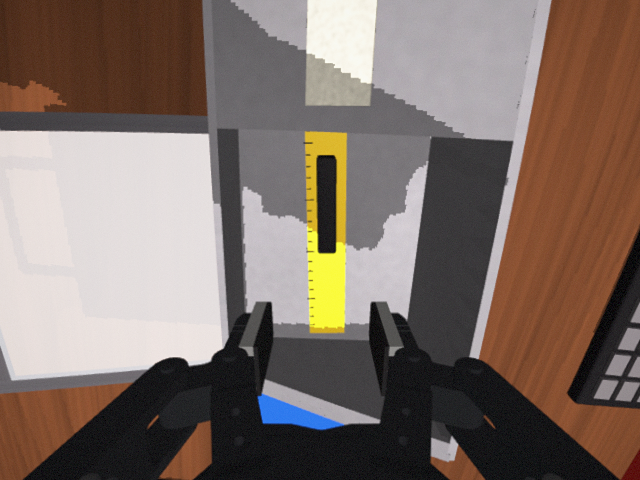

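The tool is in line with the ruler: the grip is at px (317–336, 156–253), and the ruler's right end is at about (326,331).

Run:
```python
from h import *
from cell import robot
p=robot.camera_params('wrist'); q=np.load('q.npy'); s=robot.get_state()
w=onz(p,[[317,156],[336,156],[318,253],[336,253]],48); print(w.round(1)); print(((w-s['eef_pos'])@s['tool_rot']).round(1))
w=onz(p,[[309,331],[344,331]],12); print(w.round(1)); print(((w-s['eef_pos'])@s['tool_rot']).round(1))
```

```text
[[ 476.9  -28.4   48. ]
 [ 491.6  -26.4   48. ]
 [ 488.3 -108.2   48. ]
 [ 503.6 -106.1   48. ]]
[[ 63.2  -3.9 134.3]
 [ 63.3  10.9 134.3]
 [-17.4  -3.3 134.2]
 [-17.3  12.1 134.2]]
[[ 491.8 -208.5   12. ]
 [ 528.3 -203.5   12. ]]
[[-117.3  -13.2  170.2]
 [-117.3   23.6  170.1]]
```

play_rows([
  {"dp": [-2, 4, 40], "spin": 0, "gripper": 45},
  {"dp": [-2, 4, 80], "spin": 0, "gripper": 45},
  {"dp": [-2, 4, 120], "spin": 0, "gripper": 45},
  {"dp": [-2, 4, 145], "spin": 0, "gripper": 45},
  {"dp": [-2, 4, 163], "spin": 0, "gripper": 45},
])

```text
time: 7.75
eef_pos: [496.2, -92.9, 20.2]
tool_rot: [[-0.134, 0.991, 0.003], [0.991, 0.134, -0.001], [-0.001, 0.003, -1.0]]
contact_force: [0.3, 0.9, 0.2]
opening: 45.0
gripper_force: 0.0
```

play_rows([
  {"dp": [0, 0, 0], "spin": 0, "gripper": 45},
  {"dp": [0, 0, 0], "spin": 0, "gripper": 10},
  {"dp": [0, 0, 0], "spin": 0, "gripper": 10},
  {"dp": [0, 0, 0], "spin": 0, "gripper": 10},
  {"dp": [0, 0, 0], "spin": 0, "gripper": 10},
], force=30)

```text
time: 8.38
eef_pos: [495.5, -92.6, 20.5]
tool_rot: [[-0.134, 0.991, 0.003], [0.991, 0.134, -0.001], [-0.001, 0.003, -1.0]]
contact_force: [-1.0, 0.1, 10.0]
opening: 15.6
gripper_force: 29.6
```

play_rows([
  {"dp": [0, 0, -5], "spin": 0, "gripper": 10},
  {"dp": [1, 0, -15], "spin": 0, "gripper": 10},
  {"dp": [2, 0, -25], "spin": 0, "gripper": 10},
  {"dp": [3, 0, -38], "spin": 0, "gripper": 10},
  {"dp": [3, 0, -50], "spin": 0, "gripper": 10},
])

```text
time: 9.0
eef_pos: [494.0, -89.1, 69.9]
tool_rot: [[-0.134, 0.991, 0.0], [0.991, 0.134, -0.0], [-0.0, 0.0, -1.0]]
contact_force: [-0.7, 0.4, -0.4]
opening: 15.5
gripper_force: 30.0
```

Run:
```python
from h import *
from cell import robot
import pickle
p=robot.camera_params('wrist'); im=robot.read_camera('wrist'); save('wrist3',im); pickle.dump((p,im),open('w3.pkl','wb'))
sc=robot.read_camera('scene'); v=np.hstack([cv2.resize(im,(400,300)),cv2.resize(sc[170:320,200:400],(400,300))]); save('v3',v)
```

```text
(no output)
```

View pics/v3.png

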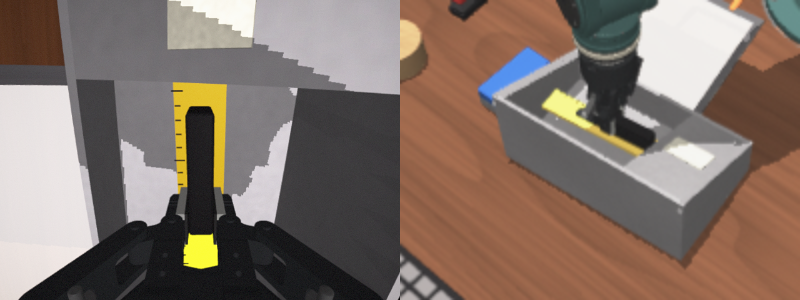

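The ruler is held and roughly level, and it is still under the hood. I'll keep lifting so the hood edge tips it.

play_rows([
  {"dp": [0, 0, -8], "spin": 0, "gripper": 10},
  {"dp": [0, 0, -16], "spin": 0, "gripper": 10},
  {"dp": [0, 0, -24], "spin": 0, "gripper": 10},
  {"dp": [0, 0, -32], "spin": 0, "gripper": 10},
  {"dp": [0, 0, -40], "spin": 0, "gripper": 10},
], force=25)

```text
time: 9.72
eef_pos: [493.8, -89.0, 109.2]
tool_rot: [[-0.134, 0.991, -0.0], [0.991, 0.134, 0.0], [0.0, -0.0, -1.0]]
contact_force: [-0.0, 2.1, -5.2]
opening: 15.3
gripper_force: 29.0
```

play_rows([
  {"dp": [0, 0, -5], "spin": 0, "gripper": 10},
  {"dp": [0, 0, -10], "spin": 0, "gripper": 10},
  {"dp": [0, 0, -15], "spin": 0, "gripper": 10},
  {"dp": [0, 0, -20], "spin": 0, "gripper": 10},
  {"dp": [0, 0, -25], "spin": 0, "gripper": 10},
])

```text
time: 10.35
eef_pos: [493.9, -89.2, 134.2]
tool_rot: [[-0.134, 0.991, -0.0], [0.991, 0.134, -0.0], [-0.0, -0.0, -1.0]]
contact_force: [1.9, 1.0, -4.9]
opening: 15.9
gripper_force: 28.5
```

play_rows([
  {"dp": [0, 0, -5], "spin": 0, "gripper": 10},
  {"dp": [0, 0, -9], "spin": 0, "gripper": 10},
  {"dp": [0, 0, -12], "spin": 0, "gripper": 10},
  {"dp": [0, 0, -15], "spin": 0, "gripper": 10},
  {"dp": [0, 0, -15], "spin": 0, "gripper": 10},
])

```text
time: 10.98
eef_pos: [494.1, -89.4, 149.1]
tool_rot: [[-0.134, 0.991, 0.0], [0.991, 0.134, -0.001], [-0.001, 0.0, -1.0]]
contact_force: [1.7, -1.0, -1.8]
opening: 15.4
gripper_force: 28.6
```

Run:
```python
from h import *
from cell import robot
im=robot.read_camera('wrist'); sc=robot.read_camera('scene'); save('scene4',sc)
v=np.hstack([cv2.resize(im,(400,300)),cv2.resize(sc[170:320,200:400],(400,300))]); save('v4',v)
```

```text
(no output)
```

View pics/v4.png

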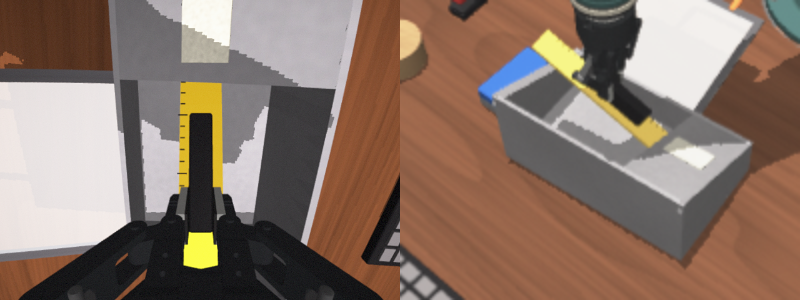

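The ruler is tipped about 27° with its right end up, above the lip and out of the opening. Next I'll draw it to the right.

play_rows([
  {"dp": [-12, 0, -1], "spin": 0, "gripper": 10},
  {"dp": [-27, 0, -3], "spin": 0, "gripper": 10},
  {"dp": [-42, 0, -5], "spin": 0, "gripper": 10},
  {"dp": [-57, 0, -7], "spin": 0, "gripper": 10},
  {"dp": [-70, 0, -8], "spin": 0, "gripper": 10},
])

```text
time: 11.7
eef_pos: [503.4, -159.8, 157.0]
tool_rot: [[-0.134, 0.991, 0.0], [0.991, 0.134, -0.0], [-0.0, 0.0, -1.0]]
contact_force: [-0.7, 0.4, -1.2]
opening: 15.4
gripper_force: 28.7
```

play_rows([
  {"dp": [-15, 0, -1], "spin": 0, "gripper": 10},
  {"dp": [-30, 0, -2], "spin": 0, "gripper": 10},
  {"dp": [-45, 0, -4], "spin": 0, "gripper": 10},
  {"dp": [-55, 0, -8], "spin": 0, "gripper": 10},
  {"dp": [-55, 0, -10], "spin": 0, "gripper": 10},
])

```text
time: 12.32
eef_pos: [510.8, -213.7, 167.1]
tool_rot: [[-0.133, 0.991, 0.0], [0.991, 0.133, -0.0], [-0.0, 0.0, -1.0]]
contact_force: [-0.0, -0.1, -1.4]
opening: 15.6
gripper_force: 28.8
```

Run:
```python
from h import *
from cell import robot
im=robot.read_camera('wrist'); sc=robot.read_camera('scene')
v=np.hstack([cv2.resize(im,(400,300)),cv2.resize(sc[120:320,180:400],(400,364))[:300]]); save('v5',v); plan([])
```

```text
tcp [ 510.7 -212.9  167.1] yaw_y 7.7 t 12.43
```

View pics/v5.png

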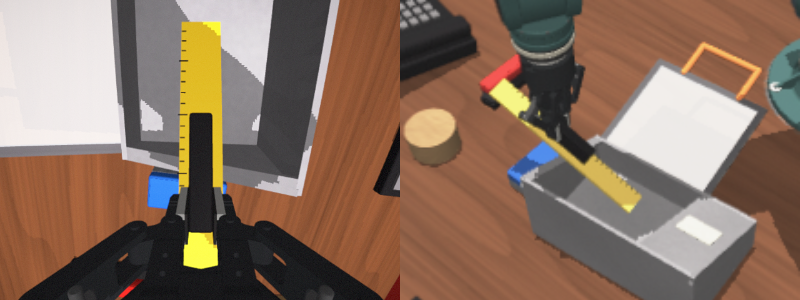

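The ruler's left end is now clear of the hood, at about px (200,25) in the wrist half. Next I'll raise it, then find a free bit of desk to press it level on.

play_rows([
  {"dp": [0, 0, -40], "spin": 0, "gripper": 10},
  {"dp": [0, 0, -80], "spin": 0, "gripper": 10},
  {"dp": [0, 0, -120], "spin": 0, "gripper": 10},
  {"dp": [0, 0, -160], "spin": 0, "gripper": 10},
  {"dp": [0, 0, -160], "spin": 0, "gripper": 10},
], force=35)

```text
time: 13.05
eef_pos: [511.4, -212.9, 329.3]
tool_rot: [[-0.135, 0.991, 0.004], [0.991, 0.135, -0.002], [-0.003, 0.003, -1.0]]
contact_force: [0.9, 0.8, -1.2]
opening: 15.6
gripper_force: 36.6
```

Run:
```python
from h import *
from cell import robot
p=robot.camera_params('top')
print('mug,pot,jar',onz(p,[[125,218],[105,291],[122,161]],90).round(0)); print(onz(p,[[104,209]],50).round(0))
plan([[440,225,330],[440,225,110]])
```

```text
mug,pot,jar [[534. 392.  90.]
 [370. 425.  90.]
 [667. 407.  90.]]
[[561. 459.  50.]]
tcp [ 511.4 -212.9  329.3] yaw_y 7.7 t 13.05
[440 225 330] dp [443.6 -11.7  -1.9]
[440 225 110] dp [444.1 -12.5 218.1]
```

play_rows([
  {"dp": [90, 2, 0], "spin": -0.15, "gripper": 10},
  {"dp": [145, 3, 0], "spin": -0.3, "gripper": 10},
  {"dp": [200, 4, 0], "spin": -0.45, "gripper": 10},
  {"dp": [255, 5, 0], "spin": -0.6, "gripper": 10},
  {"dp": [310, 6, 0], "spin": -0.75, "gripper": 10},
])

```text
time: 13.68
eef_pos: [473.9, 97.2, 325.9]
tool_rot: [[-0.777, 0.63, -0.001], [0.63, 0.777, 0.0], [0.001, -0.001, -1.0]]
contact_force: [0.2, -0.2, -0.7]
opening: 15.3
gripper_force: 36.5
```

Run:
```python
from h import *
plan([[460,230,330]])
```

```text
tcp [473.9  97.2 325.9] yaw_y 51.0 t 13.68
[460 230 330] dp [94.4 94.5 -4. ]
```

play_rows([
  {"dp": [40, 40, 0], "spin": -0.15, "gripper": 10},
  {"dp": [80, 80, 0], "spin": -0.3, "gripper": 10},
  {"dp": [94, 94, 30], "spin": -0.45, "gripper": 10},
  {"dp": [94, 94, 80], "spin": -0.6, "gripper": 10},
  {"dp": [94, 94, 130], "spin": -0.68, "gripper": 10},
])

```text
time: 14.3
eef_pos: [460.7, 227.8, 194.5]
tool_rot: [[-1.0, 0.001, -0.001], [0.001, 1.0, -0.0], [0.001, -0.0, -1.0]]
contact_force: [-0.2, -0.1, -0.8]
opening: 15.1
gripper_force: 36.5
```

play_rows([
  {"dp": [0, 0, 30], "spin": 0, "gripper": 10},
  {"dp": [0, 0, 60], "spin": 0, "gripper": 10},
  {"dp": [0, 0, 90], "spin": 0, "gripper": 10},
  {"dp": [0, 0, 90], "spin": 0, "gripper": 10},
  {"dp": [0, 0, 90], "spin": 0, "gripper": 10},
], force=25)

```text
time: 14.92
eef_pos: [461.8, 227.4, 107.5]
tool_rot: [[-1.0, 0.006, 0.0], [0.006, 1.0, 0.0], [-0.0, 0.0, -1.0]]
contact_force: [-0.4, 0.0, -0.1]
opening: 15.3
gripper_force: 36.4
```

Run:
```python
from h import *
from cell import robot
im=robot.read_camera('wrist'); sc=robot.read_camera('scene')
v=np.hstack([cv2.resize(im,(400,300)),cv2.resize(sc[150:400,300:633],(400,300))]); save('v6',v); plan([])
```

```text
tcp [462.4 227.5 107.9] yaw_y 89.6 t 15.03
```

View pics/v6.png

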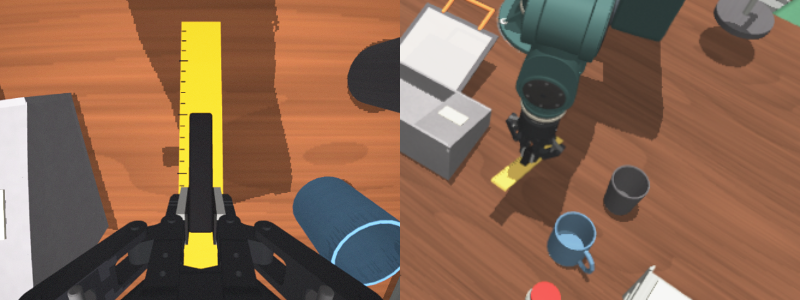

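The free desk around the ruler is clear: the mug is off to the right in the wrist half and the organiser to the left. I'll lower slowly so the desk pushes the low end up.

play_rows([
  {"dp": [0, 0, 10], "spin": 0, "gripper": 10},
  {"dp": [0, 0, 20], "spin": 0, "gripper": 10},
  {"dp": [0, 0, 30], "spin": 0, "gripper": 10},
  {"dp": [0, 0, 40], "spin": 0, "gripper": 10},
  {"dp": [0, 0, 50], "spin": 0, "gripper": 10},
])

```text
time: 15.65
eef_pos: [461.9, 227.3, 56.1]
tool_rot: [[-1.0, 0.006, -0.0], [0.006, 1.0, 0.0], [0.0, 0.0, -1.0]]
contact_force: [2.1, 0.4, 3.2]
opening: 15.6
gripper_force: 37.0
```

play_rows([
  {"dp": [0, 0, 8], "spin": 0, "gripper": 10},
  {"dp": [0, 0, 16], "spin": 0, "gripper": 10},
  {"dp": [0, 0, 24], "spin": 0, "gripper": 10},
  {"dp": [0, 0, 32], "spin": 0, "gripper": 10},
  {"dp": [0, 0, 36], "spin": 0, "gripper": 10},
])

```text
time: 16.27
eef_pos: [461.7, 227.2, 20.3]
tool_rot: [[-1.0, 0.006, -0.001], [0.006, 1.0, -0.0], [0.001, -0.0, -1.0]]
contact_force: [1.6, 0.4, 2.5]
opening: 15.2
gripper_force: 36.7
```

play_rows([
  {"dp": [0, 0, 1], "spin": 0, "gripper": 10},
  {"dp": [0, 0, 2], "spin": 0, "gripper": 10},
  {"dp": [0, 0, 3], "spin": 0, "gripper": 10},
  {"dp": [0, 0, 4], "spin": 0, "gripper": 10},
  {"dp": [0, 0, 5], "spin": 0, "gripper": 10},
])

```text
time: 16.9
eef_pos: [462.0, 227.3, 15.9]
tool_rot: [[-1.0, 0.006, 0.0], [0.006, 1.0, 0.0], [-0.0, 0.0, -1.0]]
contact_force: [1.6, -0.3, 2.3]
opening: 15.4
gripper_force: 36.7
```

play_rows([
  {"dp": [0, 0, 1], "spin": 0, "gripper": 10},
  {"dp": [0, 0, 2], "spin": 0, "gripper": 10},
  {"dp": [0, 0, 3], "spin": 0, "gripper": 10},
  {"dp": [0, 0, 4], "spin": 0, "gripper": 10},
  {"dp": [0, 0, 4], "spin": 0, "gripper": 10},
])

```text
time: 17.52
eef_pos: [462.7, 227.3, 14.1]
tool_rot: [[-1.0, 0.006, 0.003], [0.006, 1.0, 0.0], [-0.003, 0.0, -1.0]]
contact_force: [-9.2, -5.0, 44.8]
opening: 15.5
gripper_force: 44.8
```

The sharp rise in force shows the ruler is flat on the desk. I'll grip firmer and lift.

play_rows([
  {"dp": [0, 0, -3], "spin": 0, "gripper": 10},
  {"dp": [0, 0, -4], "spin": 0, "gripper": 10},
  {"dp": [0, 0, -10], "spin": 0, "gripper": 10},
  {"dp": [0, 0, -30], "spin": 0, "gripper": 10},
  {"dp": [0, 0, -60], "spin": 0, "gripper": 10},
], force=70)

```text
time: 18.15
eef_pos: [461.2, 227.1, 72.0]
tool_rot: [[-1.0, 0.006, -0.002], [0.006, 1.0, -0.001], [0.002, -0.001, -1.0]]
contact_force: [0.2, -0.2, -0.2]
opening: 15.2
gripper_force: 68.2
```

play_rows([
  {"dp": [0, 0, -50], "spin": 0, "gripper": 10},
  {"dp": [0, 0, -100], "spin": 0, "gripper": 10},
  {"dp": [0, 0, -150], "spin": 0, "gripper": 10},
  {"dp": [0, 0, -200], "spin": 0, "gripper": 10},
  {"dp": [0, 0, -230], "spin": 0, "gripper": 10},
])

```text
time: 18.77
eef_pos: [461.9, 227.3, 304.3]
tool_rot: [[-1.0, 0.006, 0.002], [0.006, 1.0, 0.001], [-0.002, 0.001, -1.0]]
contact_force: [0.6, -0.2, -1.1]
opening: 15.0
gripper_force: 68.3
```

Run:
```python
from h import *
plan([[489,-95,310]])
```

```text
tcp [461.9 227.3 304.3] yaw_y 89.6 t 18.77
[489 -95 310] dp [ -29.1 -322.1   -5.8]
```

play_rows([
  {"dp": [-5, -30, -5], "spin": 0.13, "gripper": 10},
  {"dp": [-9, -65, -5], "spin": 0.27, "gripper": 10},
  {"dp": [-13, -100, -5], "spin": 0.41, "gripper": 10},
  {"dp": [-16, -135, -5], "spin": 0.55, "gripper": 10},
  {"dp": [-18, -170, -5], "spin": 0.7, "gripper": 10},
])

```text
time: 19.4
eef_pos: [478.6, 56.0, 306.9]
tool_rot: [[-0.758, 0.653, -0.0], [0.653, 0.758, -0.0], [0.0, -0.0, -1.0]]
contact_force: [0.6, -0.3, -0.2]
opening: 14.6
gripper_force: 68.3
```

Run:
```python
from h import *
plan([[489,-95,310]])
```

```text
tcp [478.6  56.  306.9] yaw_y 49.3 t 19.4
[489 -95 310] dp [-106.4 -107.6   -3.1]
```

play_rows([
  {"dp": [-25, -25, -3], "spin": 0.15, "gripper": 10},
  {"dp": [-50, -50, -3], "spin": 0.3, "gripper": 10},
  {"dp": [-75, -75, -3], "spin": 0.45, "gripper": 10},
  {"dp": [-95, -96, -3], "spin": 0.6, "gripper": 10},
  {"dp": [-106, -107, -3], "spin": 0.75, "gripper": 10},
])

```text
time: 20.02
eef_pos: [489.8, -94.4, 309.7]
tool_rot: [[-0.108, 0.994, -0.001], [0.994, 0.108, 0.0], [0.0, -0.001, -1.0]]
contact_force: [-0.4, 0.7, -1.0]
opening: 14.9
gripper_force: 68.4
```

play_rows([
  {"dp": [0, 0, 0], "spin": 0, "gripper": 10},
  {"dp": [0, 0, 0], "spin": 0, "gripper": 10},
  {"dp": [0, 0, 0], "spin": 0, "gripper": 10},
  {"dp": [0, 0, 0], "spin": 0, "gripper": 10},
  {"dp": [0, 0, 0], "spin": 0, "gripper": 10},
])

```text
time: 20.65
eef_pos: [490.0, -92.8, 309.9]
tool_rot: [[-0.115, 0.993, 0.0], [0.993, 0.115, -0.0], [-0.0, 0.0, -1.0]]
contact_force: [0.5, 0.2, -1.4]
opening: 15.2
gripper_force: 68.3
```

Run:
```python
from h import *
from cell import robot
im=robot.read_camera('wrist'); sc=robot.read_camera('scene'); tp=robot.read_camera('top'); plan([])
v=np.vstack([np.hstack([cv2.resize(im,(400,300)),cv2.resize(sc,(400,300))]),np.hstack([cv2.resize(tp,(400,300)),cv2.resize(sc[110:290,200:440],(400,300))])]); save('v7',v)
ps=robot.camera_params('scene'); g=robot.get_state()['eef_pos']
y=mask(sc,(22,120,80),(35,255,255)); n,l,st,_=cv2.connectedComponentsWithStats(y); 
k=1+np.argsort(-st[1:,4])[:3]; print(st[k])
```

```text
tcp [490.  -93.  309.9] yaw_y 6.6 t 20.8
[[262 157 104  54 513]
 [272 155   3   2   3]
 [349 193   2   2   3]]
```

View pics/v7.png

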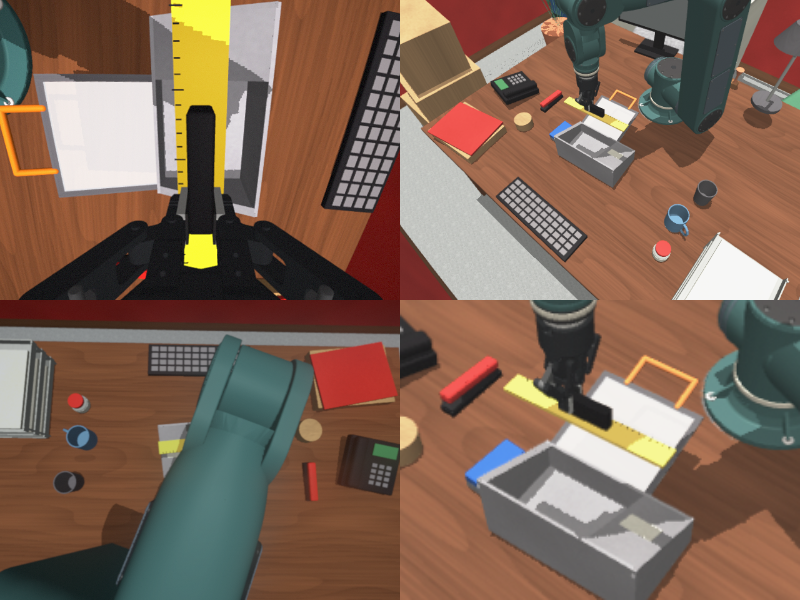

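The ruler is held above the organiser, with the flap folded down in front and the bystanders where they were. I'll check the level and flap angle numerically.

Run:
```python
from h import *
from cell import robot
p=robot.camera_params('scene'); s=robot.get_state(); g=s['eef_pos'];R=s['tool_rot']; q=np.load('q.npy')
o,d=unproj(p,[[266.6,159.8],[362.6,204]])
t=((g-o)@R[:,1])/(d@R[:,1]); P=o+d*t[:,None]; L=(P-g)@R; print(P.round(1),L.round(1),'tilt',np.degrees(np.arctan2(P[0,2]-P[1,2],L[1,0]-L[0,0])))
for ang in(2.2,2.4,2.5):
    a=.415+ang; x=-85+245*np.cos(a)-5*np.sin(a); z=70+245*np.sin(a)+5*np.cos(a)
    print(ang,proj(p,[[q[0]+np.cos(q[2])*x-np.sin(q[2])*y,q[1]+np.sin(q[2])*x+np.cos(q[2])*y,z] for y in(15,-40,-95)]).round(1).tolist())
sc=robot.read_camera('scene'); m=mask(sc,(8,150,80),(20,255,255)); m[:130]=0;m[200:]=0;m[:,:325]=0;m[:,400:]=0
ys,xs=np.nonzero(m); i=np.argmin(ys);j=np.argmax(xs); print((xs[i],ys[i]),(xs[j],ys[j])); print(np.abs(s['qvel']).max())
```

```text
[[ 502.7 -203.1  295.4]
 [ 470.3   77.9  305.6]] [[-110.9    0.    14.5]
 [ 172.     0.     4.3]] tilt -2.0668153938975267
2.2 [[374.4, 146.5], [358.5, 139.2], [343.0, 132.2]]
2.4 [[376.5, 153.8], [361.0, 146.6], [346.0, 139.7]]
2.5 [[376.9, 158.2], [361.7, 151.1], [346.8, 144.2]]
(np.int64(346), np.int64(143)) (np.int64(378), np.int64(157))
0.0909404700769697
```

```bash
python3 -c "
from cell import robot
print(robot.finish_job())"
```

```text
the job is handed in; nothing more can be done
None
```

I handed the job in at about 21 s: the flap is folded fully down in front (its bar is where the 2.5 rad stop puts it), and the ruler is held by its grip about 295 mm up, above the organiser, still and within about 2° of level, with the other things on the desk not seen to move; the only high force was a brief 45 N at the wrist while I pressed the held ruler flat on the bare desk to level it.

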